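# Pulse the seasoning grinder

### The job

Give the seasoning grinder a pulse at the next speed: first turn its selector knob one click clockwise (seen from above), to the next notch and no further. Then take the grinder's white lid by its grip from the cutting board, set it into the collar with its pointers at the white marks so that its rim lies flat, and twist it clockwise against the spring until its pointers stand at the yellow pulse marks, about half way to the red lock marks, without ever going on to the lock click. Finish while still gripping the lid and holding it steadily at the yellow marks (it springs back if let go), and leave the other things on the table where they are.

Things in the scene. Friction and masses are not known exactly. Their poses are not given: they have to be found in the camera images.
- grinder: seasoning grinder, fixed to the table: charcoal housing 300 long (x -200 to +100 in its frame), 190 wide, deck 115 high. Origin on the table under the axis of the grinding cup; x points from the selector knob to the cup, z up
- collar_mouth (a point): centre of the rim of the steel collar round the cup (116 wide, rim 140 above the table); axes as the grinder's. At the rim a ledge (6 thick, bore 90) is cut by two slots for the lid's lugs, at the grinder's +x and -x, 26 degrees wide (about 21) and reaching out to radius 52. A lid in the slots cannot turn anticlockwise
- pulse_mark (a point): one of the two yellow pulse marks on the deck, 68 from the cup's axis. Each slot has a white mark before it; seen from above, the yellow mark lies 44 degrees (0.77 rad) clockwise from the white one, the red lock mark 80 degrees. The second set lies half a turn on
- selector_grip (a point): grip point on the selector knob's axis, 8 below its top (top 152 above the table), turning with it: its x axis runs along the grip bar to the white pointer end. The knob stands on the deck, 125 from the cup's axis on the grinder's -x side. Bar 50 long, 14 thick, its flat sides free over the upper 28; below them a skirt 52 wide
- selector (a joint): selector knob, rad, growing clockwise seen from above: notches at 0 (start), 0.70, 1.40 and 2.10, sprung into each; about 0.11 N m to leave a notch, and past half way (0.35) it pulls itself into the next one
- pulse_ring (a joint): sprung switch ring under the ledge, rad, pushed ahead clockwise by the lid's lugs: 0 = lid at the white marks or off, 0.70 = lid at the yellow marks, lock click from 1.15 (a stiff bump, 0.5 N m), latched at about 1.33. Resists with 0.06 N m at first, 0.15 N m at the yellow marks, and turns the lid back when let go. Reads about 0.07 less than the lid's turn from the white marks (lug play in the slot)
- lid: white bayonet lid, 116 wide, 62 tall, 130 g, standing upright on the green cutting board (12 thick). Origin at the centre of its underside, z up. A plug 87 wide goes 20 deep into the collar; the rim above it (8 thick) then lies on the collar's rim, the origin 120 above the table. Two lugs at +x and -x, 15 wide, 6 to 12 above the origin, reach to radius 50; it fits either way round
- lid_grip (a point): centre of the black grip bar on the lid, 53 above the lid's origin; axes as the lid's. The bar runs along the lid's x: 64 long, 20 thick, from the rim's top (28 above the lid's origin) up to 62. A black pointer on the rim's top at each end of the bar lies over each lug
- sauce_red: bystander: red squeeze bottle, 60 wide, 195 tall; origin at the centre of its underside
- sauce_mustard: bystander: yellow squeeze bottle, 60 wide, 195 tall; origin at the centre of its underside
- shaker: bystander: steel spice shaker, 68 wide, 98 tall; origin at the centre of its underside
- portion_cups: bystander: stack of five paper portion cups, 76 wide, 74 tall; origin at the centre of its underside
- sixth_pan: bystander: open stainless food pan with salad, 176 x 164 x 100; origin at the centre of its underside
- storage_lid: bystander: plain flat blue storage lid, 124 wide, 12 thick; it belongs to a tub, not to the grinder; origin at the centre of its underside
There are look-alikes about, which are no part of the job. Leave any pink or purple look-alike of the lid alone.

How it is judged:
By the outcome, as a careful person would: the job done as asked, in the order asked, and still so for the second after the job is handed in, while the arm keeps its last pose, push and grip.
It also fails if it takes over 66 s, if anything falls off the work surface, if the arm or the gripper's body presses on something with over 40 N, if the wrist force passes 120 N, or if a joint passes its speed limit or range.

### The arm

A 7-joint arm with a two-finger parallel gripper is mounted at the origin on the work surface. World frame = base frame: x ahead of the robot, y to its left, z up, the work surface at z = 0. Lengths are in m, angles in rad, forces in N, time in s.
With the tool pointing down it reaches from about 0.4 to 0.85 m from the base axis. Payload 4.5 kg.
Tool frame: the origin (TCP) lies at the very end of the fingers, on their centre line; the grasp point (between the pads) lies 19 mm behind it (r.tcp_to_grasp is the distance from the TCP to the grasp point, in m); z points along the fingers, y is the direction in which the jaws open and shut (so a half turn about z gives the same grasp; the last joint's range is limited). The gripper opens to 88 mm and grips with 3 to 60 N. Pads are 18 mm wide; open, the fingers measure 123 mm over their backs; the gripper's body (75 mm by 187 mm) begins 45 mm behind the grasp point.
Start: joints at [1.256, 0.689, -0.195, 1.565, 0.157, 0.902, -0.215], TCP at [0.214, -0.587, 0.239] pointing down, gripper open.
Joint ranges: [-3.01, 3.01], [-0.46, 2.08], [-1.47, 1.51], [0.13, 2.56], [-1, 4.14], [0.04, 2.09], [-2.66, 2.66]. Speed limits (rad/s): [2.57, 2.57, 3.14, 3.14, 3.14, 3.14, 3.14].

### API

Orientations are given as a unit quaternion [x, y, z, w].
In Python, from plant import r gives the robot as it stands.
- The arm moves only by the shell command python3 -m handwheel 'ROWS' [FORCE]. ROWS is a JSON object of lists of equal length, an entry for each row: "twist": the turn, a rotation vector about the tool's x, y, z normalised to -1 to 1, where 1 is 180 degrees, a list of three; "translation": the shift along the tool's x, y, z normalised to -1 to 1, where 1 is 0.1 m, a list of three; "grip": the opening, from 0 (shut) to 1 (fully open). A call has 1 to 12 rows; each row is the pose to reach, as a shift and turn from the pose measured when the call began, along the tool's axes at that moment, turning the shorter way round; what a row does not reach only later rows make up. A row lasts 1/12 s, in which the tool goes at most 41.7 mm and 7.16 degrees, less where a joint would pass 70% of its speed; a pose out of reach is approached as far as the arm can. A call with a number of a shift or a turn outside -1 to 1 is refused whole. A call with a gripper value outside its range is refused whole. The fingers move at their own pace and stop on an object; FORCE is the grip in N (left out, the last holds). Time passes only in rows, so rows that repeat a pose let the fingers close. It gives the time, the measured TCP pose, the force and the opening at its end, in the units of the state.
- r.get_state(): the state, without advancing time (a new reading comes with each control period).
- r.snapshot(name): name is "side" or "top" or "wrist"; returns the picture (480x640x3 uint8, blue, green, red); there is no depth.
- r.get_calibration(name): a dict with "fx", "fy", "cx", "cy" (pixels), "xyz" and "attitude" of the camera in the world. Camera axes: x right, y down, z forward; pixel columns grow to the right and rows downward; lengths in m; the calibration is good to about 2 mm. A picture is of the moment at which its call begins: read the wrist's pose just before it. get_calibration takes no time and is no camera call; for the wrist camera it gives the pose at the moment of the call.
- r.finish_job(): hands the job in, once; it reports no verdict.
The state is a dict: "clock": time; "q": joint angles; "qd": joint speeds; "joint_torque": joint torques, N m; "tool_pos": TCP position; "eef_rot": TCP orientation; "contact_force": force on the tool from outside, world axes, zero at the start; "moment": the same for the moment, N m; "opening": opening from 0.0 (shut) to 1.0 (fully open).
Only numpy, scipy, OpenCV 4.12 (cv2) and the standard library are available. Lean on these libraries where they do the work, as an engineer would, in place of code of your own. Each camera call takes 0.05 s, during which the arm holds its last target.

## Working session

There is one attempt and no reset: what is moved stays moved. The work goes in short steps, Python scripts to look and compute and a shell command to move; the robot and the scene stay as the last step left them, time stands still between calls to the robot, and variables do not carry over. Pictures are saved under pics/ and viewed, and the job is handed in when it is done.

```bash
ls; mkdir -p pics; python3 - <<'E'
from plant import r
import cv2
for n in ("side","top","wrist"):
    c=r.get_calibration(n); im=r.snapshot(n); cv2.imwrite(f"pics/{n}0.png",im); print(n,c)
print(r.get_state())
E
```

```text
pics
side {'fx': 551.2758514427524, 'fy': 551.2758514427524, 'cx': 325.5440303658374, 'cy': 240.4543294302891, 'xyz': array([0.50804147, 1.0575565 , 1.19656584]), 'attitude': array([-0.00663145,  0.92498958, -0.37992902,  0.00206107])}
top {'fx': 448.7342189775448, 'fy': 448.7342189775448, 'cx': 316.85211231511806, 'cy': 238.8705649793604, 'xyz': array([ 0.36396102, -0.01009639,  1.19535548]), 'attitude': array([ 0.71316388, -0.69606525,  0.04886089, -0.06710484])}
wrist {'fx': 354.54899445468095, 'fy': 354.54899445468095, 'cx': 320.9235414445551, 'cy': 243.3882366705277, 'xyz': array([ 0.28870358, -0.55988301,  0.38316061]), 'attitude': array([ 0.80863463, -0.56699443, -0.09039767,  0.12827946])}
{'clock': 0.15, 'q': array([ 1.25579193,  0.68976972, -0.19456038,  1.56606403,  0.15731122,
        0.90251441, -0.21508662]), 'qd': array([ 1.12946251e-03, -2.46604011e-03, -7.50271223e-04, -2.54209773e-03,
        8.06669943e-04, -7.05129560e-05,  4.34287895e-04]), 'joint_torque': array([-1.66157959e-03, -5.27858555e+01, -1.26855779e+00, -1.53583807e+01,
       -5.25015942e-02,  3.93097944e-03,  1.22384026e-04]), 'tool_pos': array([ 0.21343059, -0.58693359,  0.23811955]), 'eef_rot': array([ 9.84821010e-01,  1.73571639e-01, -1.62878765e-04, -6.61664149e-04]), 'contact_force': array([-0.217321  , -0.00174134,  0.04252858]), 'moment': array([ 0.05507138, -0.00537887, -0.05269654]), 'opening': 1.0004787649644018}
```

View pics/top0.png

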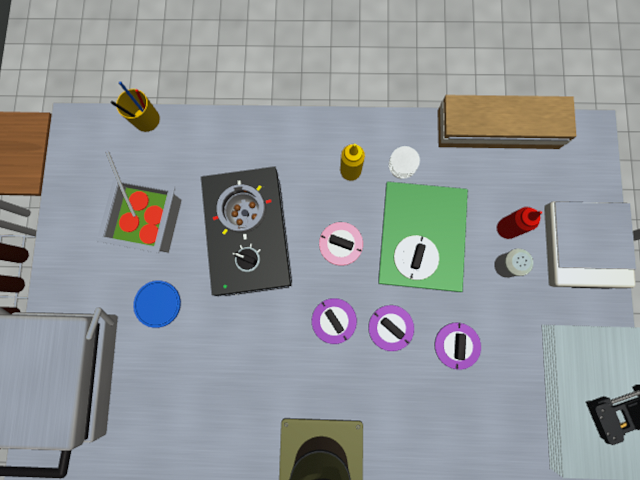

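View pics/side0.png

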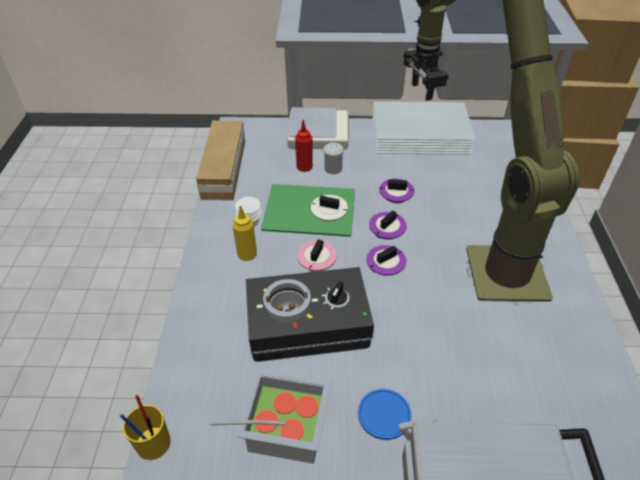

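View pics/wrist0.png

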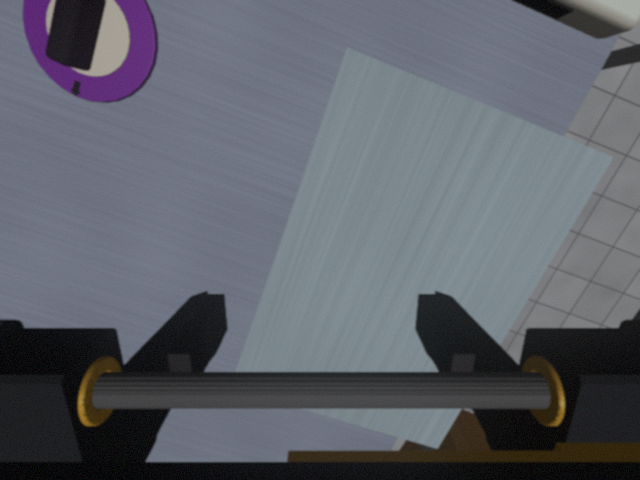

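The top view shows the grinder at about (247,230), its knob at (247,258), and the white lid on the green board at (417,257). Next I'll enlarge crops of these.

```bash
python3 - <<'E'
import cv2
a=cv2.imread("pics/top0.png"); s=cv2.imread("pics/side0.png")
def c(im,x,y,w,h,k,n): cv2.imwrite(n,cv2.resize(im[y:y+h,x:x+w],None,fx=k,fy=k,interpolation=cv2.INTER_CUBIC))
c(a,195,160,110,140,5,"pics/tA.png")   # 550x700 -> too tall
c(a,195,160,110,115,5,"pics/tA.png"); c(a,375,220,90,80,7,"pics/tB.png")
c(s,235,260,150,100,5,"pics/sA.png"); c(s,290,180,80,60,8,"pics/sB.png")
E
```

```text
(no output)
```

View pics/tA.png

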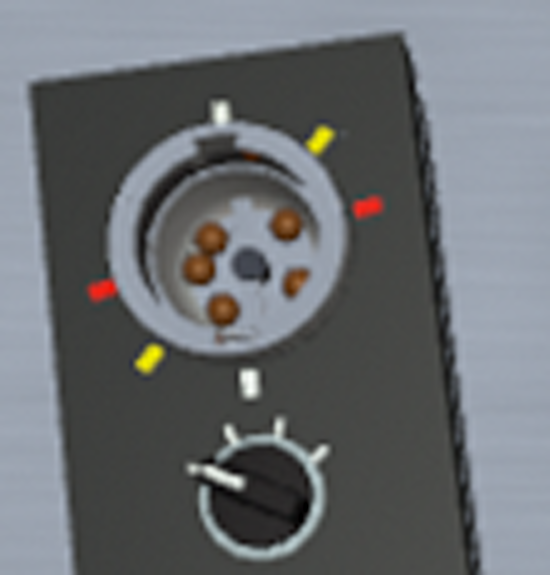

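View pics/tB.png

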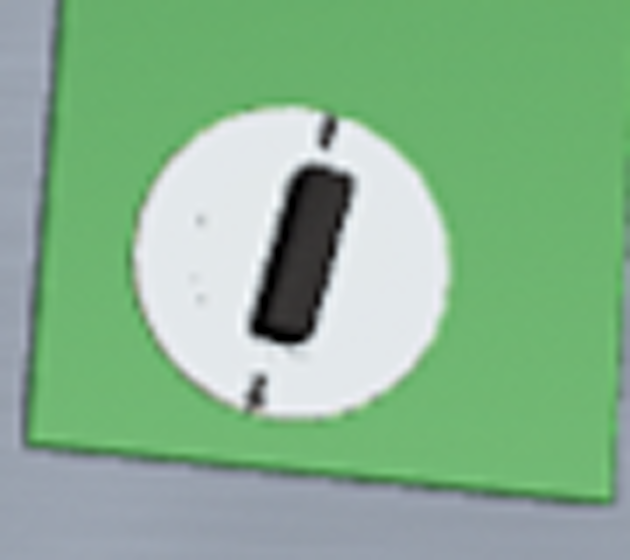

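View pics/sA.png

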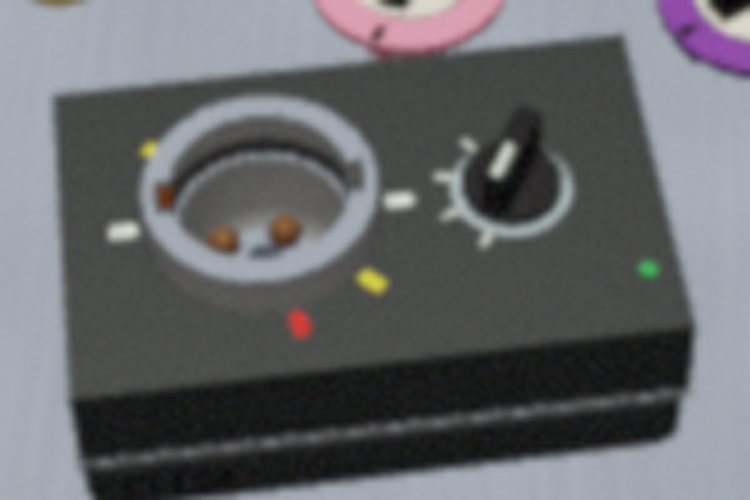

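View pics/sB.png

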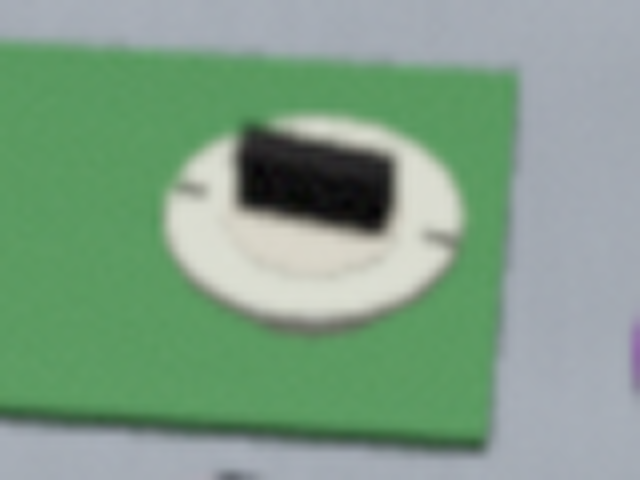

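```bash
cat > h.py <<'E'
import numpy as np
from scipy.spatial.transform import Rotation as R
from scipy.optimize import least_squares
from plant import r
cal={n:r.get_calibration(n) for n in("side","top")}
def proj(n,P,c=None):
    c=c or cal[n]; p=R.from_quat(c["attitude"]).inv().apply(np.atleast_2d(P)-c["xyz"])
    return np.c_[c["fx"]*p[:,0]/p[:,2]+c["cx"],c["fy"]*p[:,1]/p[:,2]+c["cy"]]
def ray(n,uv,z,c=None):
    c=c or cal[n]; uv=np.atleast_2d(uv)
    d=R.from_quat(c["attitude"]).apply(np.c_[(uv[:,0]-c["cx"])/c["fx"],(uv[:,1]-c["cy"])/c["fy"],np.ones(len(uv))])
    return c["xyz"]+d*((z-c["xyz"][2])/d[:,2])[:,None]
def px(o,k,uv): return np.array(o)+(np.atleast_2d(uv)+.5)/k-.5
E
python3 - <<'E'
from h import *
T=px((195,160),5,[(220,112),(250,383),(320,139),(150,358),(368,207),(103,291)]); aT=np.radians([0,180,-44,136,-80,100])
S=px((235,260),5,[(123,232),(400,200),(372,281),(300,324)]); aS=np.radians([0,180,136,100])
for nm,sets in (("top",[("top",T,aT)]),("side",[("side",S,aS)]),("both",[("top",T,aT),("side",S,aS)])):
    def f(p):
        o=[]
        for n,U,a in sets:
            P=np.c_[p[0]+p[3]*np.cos(a+p[2]),p[1]+p[3]*np.sin(a+p[2]),0*a+.115]; o.append((proj(n,P)-U).ravel())
        return np.concatenate(o)
    s=least_squares(f,[.4,.2,0,.068]); print(nm,s.x,np.abs(s.fun).max()); 
x,y,t,_=s.x
print("knob calc",x-.125*np.cos(t),y-.125*np.sin(t))
print("knob ring top",ray("top",px((195,160),5,[(262,496)]),.117)," ticks",)
print("knob ptr top",ray("top",px((195,160),5,[(208,473),(245,487)]),.152))
k=ray("top",px((195,160),5,[(262,496)]),.117)[0]
for u in [(192,468),(230,435),(280,425),(318,452)]:
    p=ray("top",px((195,160),5,[u]),.115)[0]-k; print("tick ang rel grinder",np.degrees(np.arctan2(p[1],p[0])-t),np.hypot(*p[:2]))
L=ray("top",px((375,220),7,[(328,131),(256,393),(292,262)]),.040);print("lid top",L)
Ls=ray("side",px((290,180),8,[(190,188),(441,238),(315,213)]),.040);print("lid side",Ls)
for q in(L,Ls): d=q[0]-q[1]; print(np.degrees(np.arctan2(d[1],d[0])))
print("grip top",ray("top",px((375,220),7,[(303,253)]),.074))
E
```

```text
top [0.61321606 0.20851927 0.16095857 0.06897838] 0.5033034719428997
side [0.61420964 0.20765167 0.1584357  0.06882122] 0.14325523087569536
both [0.61361683 0.20828443 0.15940523 0.06878001] 0.48136504013533
knob calc 0.49020160028464016 0.18844305343140763
knob ring top [[0.48949835 0.18849674 0.117     ]]  ticks
knob ptr top [[0.49571553 0.20813867 0.152     ]
 [0.48949079 0.1902952  0.152     ]]
tick ang rel grinder 60.44530729833789 0.037728872702017684
tick ang rel grinder 21.43079862946506 0.034659552184541156
tick ang rel grinder -19.799465461274796 0.035960051648394296
tick ang rel grinder -58.248392721645764 0.034297705088707185
lid top [[ 0.56263584 -0.24917661  0.04      ]
 [ 0.46474829 -0.2218208   0.04      ]
 [ 0.51337055 -0.23540885  0.04      ]]
lid side [[ 0.5633964  -0.25082868  0.04      ]
 [ 0.46452762 -0.22290787  0.04      ]
 [ 0.51386595 -0.2367827   0.04      ]]
-15.613633686764485
-15.769823303979276
grip top [[ 0.51230903 -0.23272561  0.074     ]]
```

Both cameras agree: the grinder is at (0.6136, 0.2083) with yaw 9.1°, the knob at (0.490, 0.188), and the lid at (0.5137, -0.236) with yaw -15.7°. I'll write a planning helper, then start moving.

```bash
cat > g.py <<'E'
# usage: g.py x y z phi_deg : shift/twist from now to a down-pointing tool pose
import sys; from h import *
x,y,z,ph=map(float,sys.argv[1:5]); s=r.get_state(); A=R.from_quat(s["eef_rot"])
a=np.radians(ph); B=R.from_matrix(np.array([[np.cos(a),np.sin(a),0],[np.sin(a),-np.cos(a),0],[0,0,-1.]]))
t=A.inv().apply(np.array([x,y,z])-s["tool_pos"])/.1; w=(A.inv()*B).as_rotvec()/np.pi
print("trans",np.round(t,3),"rows",np.round(np.linalg.norm(t)*100/41.7,1),"twist",np.round(w,4),"rows",np.round(np.linalg.norm(w)*180/7.16,1)); X=A.as_matrix()[:,0]
print("t",round(s["clock"],2),"pos",np.round(s["tool_pos"],4),"phi",np.round(np.degrees(np.arctan2(X[1],X[0])),2),"tilt",np.round(np.degrees(np.arccos(-A.as_matrix()[2,2])),2),"F",np.round(s["contact_force"],2),"M",np.round(s["moment"],3),"open",round(s["opening"],3),"q",np.round(s["q"],2))
E
for i in 1; do python3 -m handwheel '{"twist":[[0,0,0],[0,0,0],[0,0,0],[0,0,0]],"translation":[[0.3,-0.23,0],[0.6,-0.46,0],[0.91,-0.69,0],[0.91,-0.69,0]],"grip":[0.6,0.6,0.6,0.6]}' 20; done; python3 g.py 0.40 -0.30 0.24 69.3
```

```text
clock: 0.48
tool_pos: [0.2816, -0.4831, 0.2381]
eef_rot: [0.984, 0.179, 0.002, -0.004]
contact_force: [-0.6, 0.7, 0.0]
opening: 0.721
trans [ 1.754 -1.296 -0.002] rows 5.2 twist [-0.0012 -0.0024 -0.2703] rows 6.8
t 0.48 pos [ 0.2816 -0.4831  0.2381] phi 20.65 tilt 0.47 F [-0.56  0.7   0.05] M [ 0.082 -0.029  0.039] open 0.721 q [ 1.08  0.61 -0.2   1.76  0.15  0.79 -0.39]
```

```bash
python3 -m handwheel '{"twist":[[0,0,0],[0,0,0],[0,0,0],[0,0,0]],"translation":[[0.3,-0.23,0],[0.6,-0.46,0],[0.91,-0.66,0],[0.91,-0.66,0]],"grip":[0.6,0.6,0.6,0.6]}' >/dev/null
python3 -m handwheel '{"twist":[[0,0,0],[0,0,0],[0,0,0],[0,0,0]],"translation":[[0.3,-0.22,0],[0.6,-0.44,0],[0.9,-0.66,0],[0.9,-0.66,0]],"grip":[0.6,0.6,0.6,0.6]}' >/dev/null
python3 -m handwheel '{"twist":[[0,0,0],[0,0,0],[0,0,0],[0,0,0]],"translation":[[0.17,-0.3,0],[0.35,-0.6,0],[0.5,-0.9,0],[0.5,-0.9,0]],"grip":[0.6,0.6,0.6,0.6]}' >/dev/null
python3 g.py 0.4902 0.1884 0.20 69.3
```

```text
trans [ 1.955 -3.051  0.517] rows 8.8 twist [-0.0027 -0.0074 -0.2581] rows 6.5
t 1.48 pos [ 0.428  -0.1697  0.2432] phi 22.84 tilt 1.38 F [-0.94  0.11  0.05] M [0.006 0.043 0.074] open 0.602 q [ 0.42  0.48 -0.19  2.04  0.11  0.63 -1.01]
```

```bash
python3 -m handwheel '{"twist":[[0,0,0],[0,0,0],[0,0,0],[0,0,0]],"translation":[[0.2,-0.3,0],[0.42,-0.65,0],[0.64,-0.98,0],[0.64,-0.98,0]],"grip":[0.6,0.6,0.6,0.6]}' >/dev/null
python3 -m handwheel '{"twist":[[0,0,0],[0,0,0],[0,0,0],[0,0,0]],"translation":[[0.2,-0.3,0],[0.42,-0.65,0],[0.64,-0.98,0],[0.64,-0.98,0]],"grip":[0.6,0.6,0.6,0.6]}' >/dev/null
python3 g.py 0.4902 0.1884 0.20 69.3
```

```text
trans [ 0.601 -0.91   0.544] rows 2.9 twist [-0.0038 -0.0115 -0.2493] rows 6.3
t 2.15 pos [0.4723 0.0789 0.2504] phi 24.4 tilt 2.12 F [ 0.11  0.34 -0.01] M [0.034 0.009 0.017] open 0.602 q [-0.13  0.48 -0.17  2.    0.09  0.65 -1.49]
```

```bash
python3 -m handwheel '{"twist":[[0,0,-0.04],[0,-0.005,-0.08],[0,-0.01,-0.12],[-0.004,-0.0115,-0.16],[-0.004,-0.0115,-0.2],[-0.004,-0.0115,-0.24],[-0.004,-0.0115,-0.25],[-0.004,-0.0115,-0.25]],"translation":[[0.15,-0.3,0.1],[0.3,-0.6,0.2],[0.6,-0.91,0.35],[0.6,-0.91,0.45],[0.6,-0.91,0.5],[0.6,-0.91,0.54],[0.6,-0.91,0.54],[0.6,-0.91,0.54]],"grip":[0.6,0.6,0.6,0.6,0.6,0.6,0.6,0.6]}' >/dev/null
python3 g.py 0.4902 0.1884 0.128 69.3
python3 - <<'E'
from h import *
import cv2
c=r.get_calibration("wrist");cv2.imwrite("pics/w1.png",r.snapshot("wrist"));cv2.imwrite("pics/t1.png",cv2.resize(r.snapshot("top")[140:300,180:320],None,fx=4,fy=4))
print(proj("w",[[.4902,.1884,.152],[.4902,.1884,.115],[.6136,.2083,.14]],c))
E
```

```text
trans [ 0.012 -0.007  0.717] rows 1.7 twist [-0.0001  0.0004  0.001 ] rows 0.0
t 2.82 pos [0.4905 0.1871 0.1998] phi 69.48 tilt 0.06 F [-0.38  0.15  0.62] M [-0.04  -0.069  0.03 ] open 0.599 q [-0.24  0.63 -0.34  1.9   0.33  0.67 -1.14]
[[320.43110719 269.22531915]
 [320.45163401 248.65992866]
 [512.70812687 159.13531255]]
```

View pics/w1.png

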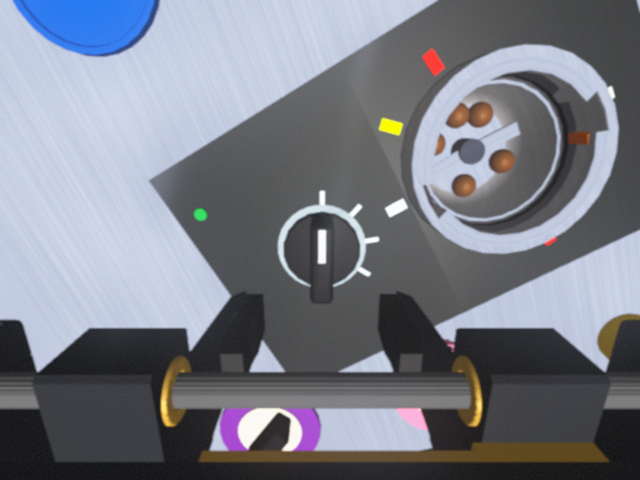

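The wrist view shows the knob bar vertical at column 321 (predicted 320.4), centred between the fingers. I'll go down and grip it.

```bash
python3 -m handwheel '{"twist":[[0,0,0],[0,0,0],[0,0,0],[0,0,0],[0,0,0]],"translation":[[0.01,-0.007,0.2],[0.01,-0.007,0.4],[0.01,-0.007,0.6],[0.01,-0.007,0.71],[0.01,-0.007,0.71]],"grip":[0.6,0.6,0.6,0.6,0.6]}' >/dev/null
python3 g.py 0.4902 0.1884 0.128 69.3
python3 -m handwheel '{"twist":[[0,0,0],[0,0,0],[0,0,0],[0,0,0],[0,0,0],[0,0,0],[0,0,0],[0,0,0]],"translation":[[0,0,0],[0,0,0],[0,0,0],[0,0,0],[0,0,0],[0,0,0],[0,0,0],[0,0,0]],"grip":[0,0,0,0,0,0,0,0]}' 20
python3 g.py 0.4902 0.1884 0.128 29.2
```

```text
trans [ 0.012  0.003 -0.006] rows 0.0 twist [-0.0005  0.0012 -0.0006] rows 0.0
t 3.33 pos [0.4895 0.1874 0.1274] phi 69.2 tilt 0.23 F [ 0.63 -0.78 -0.92] M [-0.099 -0.04   0.006] open 0.599 q [-0.29  0.74 -0.27  1.96  0.39  0.49 -1.21]
clock: 4.0
tool_pos: [0.4907, 0.1872, 0.1279]
eef_rot: [0.823, 0.567, -0.001, 0.001]
contact_force: [2.4, -2.0, 2.0]
opening: 0.16
trans [ 0.01  -0.009 -0.001] rows 0.0 twist [0.0004 0.0007 0.2219] rows 5.6
t 4.0 pos [0.4907 0.1872 0.1279] phi 69.15 tilt 0.15 F [ 2.41 -2.    1.95] M [-0.302 -0.548 -0.032] open 0.16 q [-0.29  0.74 -0.27  1.96  0.39  0.49 -1.21]
```

```bash
python3 -m handwheel '{"twist":[[0,0,0.025],[0,0,0.05],[0,0,0.075],[0,0,0.1],[0,0,0.125],[0,0,0.15],[0,0,0.175],[0,0,0.2],[0,0,0.222],[0,0,0.222],[0,0,0.222]],"translation":[[0,0,0],[0,0,0],[0,0,0],[0,0,0],[0,0,0],[0,0,0],[0,0,0],[0,0,0],[0,0,0],[0,0,0],[0,0,0]],"grip":[0,0,0,0,0,0,0,0,0,0,0]}'
python3 g.py 0.4902 0.1884 0.20 29.2
python3 - <<'E'
from h import *
import cv2
cv2.imwrite("pics/w2.png",r.snapshot("wrist"))
E
```

```text
clock: 4.92
tool_pos: [0.4894, 0.1883, 0.1279]
eef_rot: [0.967, 0.253, -0.001, 0.001]
contact_force: [-3.6, 2.3, 2.3]
opening: 0.154
trans [ 0.005  0.003 -0.721] rows 1.7 twist [0.0001 0.0009 0.0009] rows 0.0
t 4.92 pos [0.4894 0.1883 0.1279] phi 29.37 tilt 0.17 F [-3.64  2.35  2.28] M [ 0.642  0.658 -0.049] open 0.154 q [-0.4   0.73 -0.09  1.97  0.14  0.45 -1.65]
```

View pics/w2.png

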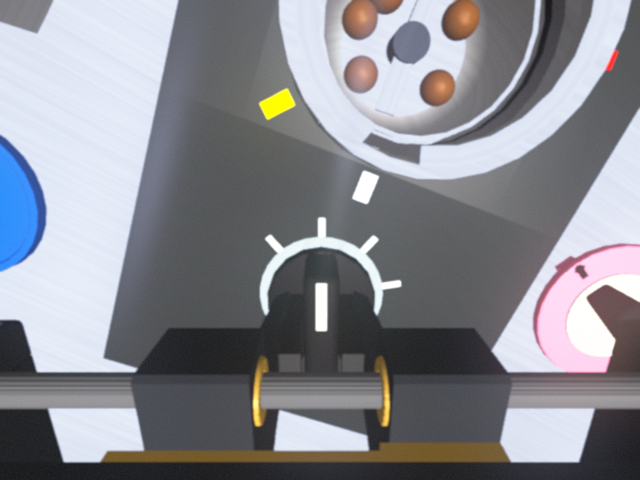

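The white pointer (321,305) now lines up with the second tick (321,227), so the knob moved exactly one notch. I'll release and rise.

```bash
python3 -m handwheel '{"twist":[[0,0,0],[0,0,0],[0,0,0],[0,0,0],[0,0,0],[0,0,0],[0,0,0],[0,0,0],[0,0,0]],"translation":[[0,0,0],[0,0,0],[0,0,0],[0,0,0],[0,0,-0.1],[0,0,-0.4],[0,0,-0.7],[0,0,-0.9],[0,0,-0.9]],"grip":[0.6,0.6,0.6,0.6,0.6,0.6,0.6,0.6,0.6]}'
python3 g.py 0.5137 -0.2360 0.20 164.3
python3 - <<'E'
from h import *
import cv2
cv2.imwrite("pics/w3.png",r.snapshot("wrist"))
E
```

```text
clock: 5.72
tool_pos: [0.4923, 0.1893, 0.2225]
eef_rot: [0.967, 0.253, 0.003, -0.0]
contact_force: [-1.0, -0.2, -0.1]
opening: 0.601
trans [-1.899  3.812  0.219] rows 10.2 twist [ 2.400e-03 -5.000e-04 -7.498e-01] rows 18.8
t 5.72 pos [0.4923 0.1893 0.2225] phi 29.34 tilt 0.34 F [-0.99 -0.15 -0.15] M [-0.005 -0.024  0.039] open 0.601 q [-0.38  0.58 -0.12  1.89  0.11  0.68 -1.62]
```

View pics/w3.png

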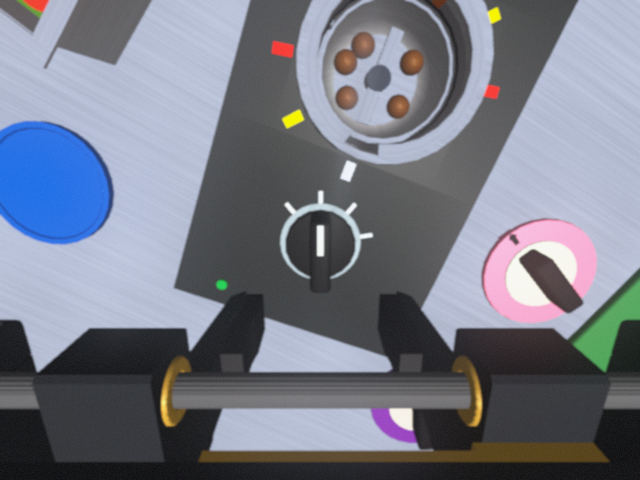

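The knob stays at the second notch after release. Next, over to the lid.

```bash
for_=1; python3 -m handwheel '{"twist":[[0,0,0],[0,0,0],[0,0,0],[0,0,0]],"translation":[[-0.16,0.32,0],[-0.32,0.64,0],[-0.48,0.95,0],[-0.48,0.95,0]],"grip":[0.6,0.6,0.6,0.6]}' >/dev/null
python3 -m handwheel '{"twist":[[0,0,0],[0,0,0],[0,0,0],[0,0,0]],"translation":[[-0.16,0.32,0],[-0.32,0.64,0],[-0.48,0.95,0],[-0.48,0.95,0]],"grip":[0.6,0.6,0.6,0.6]}' >/dev/null
python3 -m handwheel '{"twist":[[0,0,0],[0,0,0],[0,0,0],[0,0,0]],"translation":[[-0.16,0.32,0],[-0.32,0.64,0],[-0.48,0.95,0],[-0.48,0.95,0]],"grip":[0.6,0.6,0.6,0.6]}' >/dev/null
python3 g.py 0.5137 -0.2360 0.20 164.3
```

```text
trans [-0.211  0.764  0.21 ] rows 2.0 twist [-0.0031  0.0069 -0.7613] rows 19.1
t 6.77 pos [ 0.4976 -0.158   0.2197] phi 27.25 tilt 1.06 F [-0.3  -0.7  -0.62] M [-0.006 -0.043 -0.009] open 0.601 q [ 0.3   0.58 -0.15  1.9   0.16  0.68 -1.05]
```

```bash
python3 -m handwheel '{"twist":[[0,0,-0.04],[0,0,-0.08],[0,0,-0.12],[0,0,-0.16],[0,0,-0.2],[0,0,-0.24],[0,0,-0.28],[0,0,-0.32],[0,0,-0.36],[0,0,-0.38]],"translation":[[0,0,0],[0,0,0],[0,0,0],[0,0,0],[0,0,0],[0,0,0],[0,0,0],[0,0,0],[0,0,0],[0,0,0]],"grip":[0.6,0.6,0.6,0.6,0.6,0.6,0.6,0.6,0.6,0.6]}' >/dev/null
python3 g.py 0.5137 -0.2360 0.20 164.3
```

```text
trans [-0.794  0.086  0.201] rows 2.0 twist [-0.0057  0.0027 -0.3795] rows 9.5
t 7.6 pos [ 0.497  -0.1576  0.2189] phi 95.99 tilt 1.06 F [ 0.26  0.03 -0.4 ] M [-0.007 -0.1   -0.008] open 0.599 q [ 0.52  0.62 -0.51  1.89  0.45  0.76 -0.14]
```

```bash
python3 -m handwheel '{"twist":[[0,0,-0.04],[0,0,-0.08],[0,0,-0.12],[0,0,-0.16],[-0.006,0.003,-0.2],[-0.006,0.003,-0.24],[-0.006,0.003,-0.28],[-0.006,0.003,-0.32],[-0.006,0.003,-0.36],[-0.006,0.003,-0.38],[-0.006,0.003,-0.38]],"translation":[[-0.2,0.02,0],[-0.4,0.04,0],[-0.6,0.06,0],[-0.79,0.086,0],[-0.79,0.086,0.05],[-0.79,0.086,0.1],[-0.79,0.086,0.15],[-0.79,0.086,0.2],[-0.79,0.086,0.2],[-0.79,0.086,0.2],[-0.79,0.086,0.2]],"grip":[0.6,0.6,0.6,0.6,0.6,0.6,0.6,0.6,0.6,0.6,0.6]}' >/dev/null
python3 g.py 0.5137 -0.2360 0.14 164.3
python3 - <<'E'
from h import *
import cv2
c=r.get_calibration("wrist");cv2.imwrite("pics/w4.png",r.snapshot("wrist"))
print(proj("w",[[.5137,-.236,.074],[.5137,-.236,.04]],c))
E
```

```text
trans [-0.01  -0.008  0.589] rows 1.4 twist [ 0.0007 -0.0008  0.0011] rows 0.0
t 8.52 pos [ 0.513  -0.2351  0.1989] phi 164.5 tilt 0.19 F [0.92 0.44 0.58] M [ 0.027 -0.128 -0.035] open 0.603 q [ 0.82  0.78 -0.84  1.77  0.71  0.92  0.97]
[[320.65170413 236.23857337]
 [320.6050781  225.12689394]]
```

View pics/w4.png

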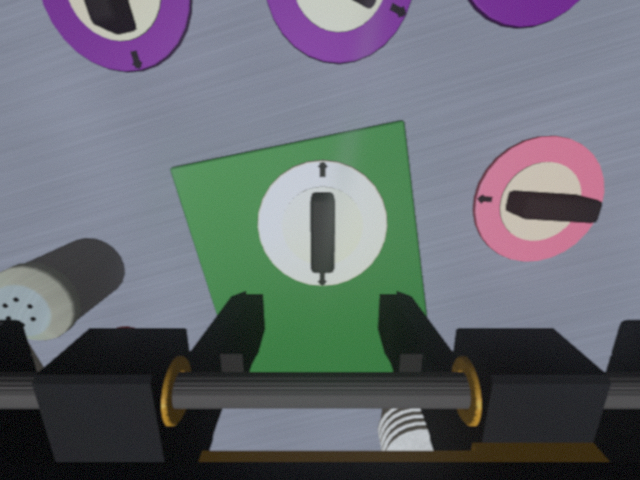

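The lid's bar is vertical at column 322 and its pointers are at (322,168) and (322,280), matching the prediction. I'll descend and grasp.

```bash
python3 -m handwheel '{"twist":[[0,0,0],[0,0,0],[0,0,0],[0,0,0],[0,0,0]],"translation":[[0,0,0.3],[0,0,0.6],[-0.01,0,0.9],[-0.01,0,1],[-0.01,0,1]],"grip":[0.6,0.6,0.6,0.6,0.6]}' >/dev/null
python3 g.py 0.5137 -0.2360 0.046 164.3
```

```text
trans [-0.023 -0.011  0.507] rows 1.2 twist [ 0.0006 -0.0024 -0.0003] rows 0.1
t 8.98 pos [ 0.5121 -0.2345  0.0967] phi 164.24 tilt 0.44 F [-0.82 -0.19  0.37] M [ 0.043 -0.159  0.026] open 0.6 q [ 0.75  0.91 -0.72  1.84  0.87  0.75  0.83]
```

```bash
python3 -m handwheel '{"twist":[[0,0,0],[0,0,0],[0,-0.002,0],[0,-0.002,0],[0,-0.002,0]],"translation":[[-0.02,-0.01,0.15],[-0.02,-0.01,0.3],[-0.02,-0.01,0.42],[-0.02,-0.01,0.51],[-0.02,-0.01,0.51]],"grip":[0.6,0.6,0.6,0.6,0.6]}' >/dev/null
python3 g.py 0.5137 -0.2360 0.046 164.3
python3 -m handwheel '{"twist":[[0,0,0],[0,0,0],[0,0,0],[0,0,0],[0,0,0],[0,0,0],[0,0,0],[0,0,0]],"translation":[[0,0,0],[0,0,0],[0,0,0],[0,0,0],[0,0,0],[0,0,0],[0,0,0],[0,0,0]],"grip":[0,0,0,0,0,0,0,0]}' 40
python3 g.py 0.5137 -0.2360 0.046 164.3
```

```text
trans [-0.004 -0.001 -0.004] rows 0.0 twist [ 0.0005 -0.0006 -0.0005] rows 0.0
t 9.4 pos [ 0.5134 -0.2358  0.0456] phi 164.21 tilt 0.14 F [0.16 0.05 0.51] M [ 0.01  -0.123 -0.009] open 0.601 q [ 0.72  0.98 -0.65  1.86  0.97  0.65  0.75]
clock: 10.07
tool_pos: [0.5138, -0.2357, 0.0461]
eef_rot: [0.137, 0.991, 0.001, -0.0]
contact_force: [-0.6, -0.4, 5.4]
opening: 0.223
trans [ 0.    -0.003  0.001] rows 0.0 twist [ 0.0005 -0.0003 -0.0005] rows 0.0
t 10.07 pos [ 0.5138 -0.2357  0.0461] phi 164.22 tilt 0.11 F [-0.63 -0.38  5.45] M [ 0.113 -0.086 -0.034] open 0.223 q [ 0.72  0.98 -0.65  1.86  0.97  0.65  0.75]
```

```bash
python3 -m handwheel '{"twist":[[0,0,0],[0,0,0],[0,0,0],[0,0,0],[0,0,0],[0,0,0]],"translation":[[0,0,-0.1],[0,0,-0.3],[0,0,-0.6],[0,0,-0.9],[0,0,-1],[0,0,-1]],"grip":[0,0,0,0,0,0]}' >/dev/null
python3 -m handwheel '{"twist":[[0,0,0],[0,0,0],[0,0,0],[0,0,0]],"translation":[[0,0,-0.3],[0,0,-0.6],[0,0,-0.85],[0,0,-0.85]],"grip":[0,0,0,0]}'
python3 g.py 0.6136 0.2083 0.225 189.13
```

```text
clock: 10.9
tool_pos: [0.517, -0.2363, 0.2367]
eef_rot: [0.138, 0.99, 0.0, 0.005]
contact_force: [-0.0, 0.2, -0.8]
opening: 0.221
trans [0.285 4.541 0.122] rows 10.9 twist [-1.000e-04  3.100e-03 -1.387e-01] rows 3.5
t 10.9 pos [ 0.517  -0.2363  0.2367] phi 164.17 tilt 0.56 F [-0.02  0.23 -0.81] M [ 0.067 -0.207 -0.018] open 0.221 q [ 0.84  0.74 -0.87  1.73  0.66  0.98  1.01]
```

```bash
python3 -m handwheel '{"twist":[[0,0,0],[0,0,0],[0,0,0],[0,0,0]],"translation":[[0.02,0.3,0],[0.04,0.6,0],[0.06,0.95,0],[0.06,0.95,0]],"grip":[0,0,0,0]}' >/dev/null
python3 -m handwheel '{"twist":[[0,0,0],[0,0,0],[0,0,0],[0,0,0]],"translation":[[0.02,0.3,0],[0.04,0.6,0],[0.06,0.95,0],[0.06,0.95,0]],"grip":[0,0,0,0]}' >/dev/null
python3 -m handwheel '{"twist":[[0,0,0],[0,0,0],[0,0,0],[0,0,0]],"translation":[[0.02,0.3,0],[0.04,0.6,0],[0.06,0.95,0],[0.06,0.95,0]],"grip":[0,0,0,0]}'
python3 g.py 0.6136 0.2083 0.225 189.13
python3 - <<'E'
from h import *
import cv2
cv2.imwrite("pics/t5.png",r.snapshot("top"))
E
```

```text
clock: 11.9
tool_pos: [0.5751, 0.07, 0.2364]
eef_rot: [0.122, 0.992, 0.011, 0.004]
contact_force: [1.2, 1.5, -0.8]
opening: 0.222
trans [-0.038  1.432  0.146] rows 3.5 twist [ 0.0066  0.003  -0.1286] rows 3.2
t 11.9 pos [0.5751 0.07   0.2364] phi 165.97 tilt 1.3 F [ 1.2   1.54 -0.85] M [ 0.141 -0.191 -0.052] open 0.222 q [ 0.28  0.74 -0.85  1.7   0.64  0.98  0.53]
```

View pics/t5.png

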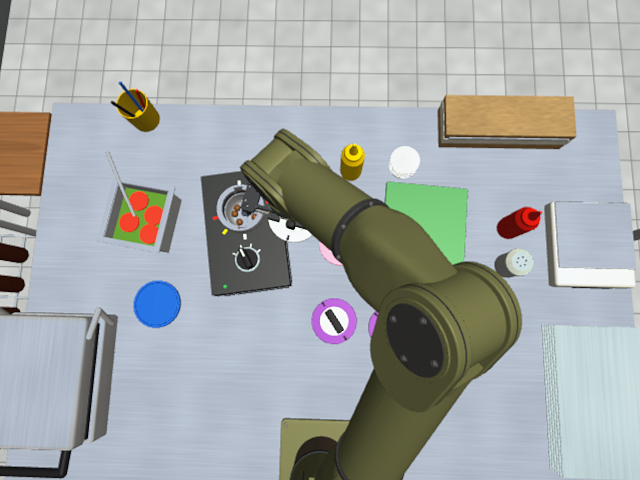

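The lid is held and nearly over the collar, and the bystanders haven't moved. Continuing.

```bash
python3 -m handwheel '{"twist":[[0,0,0],[0.003,0.002,-0.02],[0.0066,0.003,-0.04],[0.0066,0.003,-0.08],[0.0066,0.003,-0.12],[0.0066,0.003,-0.1286],[0.0066,0.003,-0.1286]],"translation":[[-0.01,0.3,0],[-0.02,0.6,0],[-0.03,0.98,0],[-0.03,0.98,0],[-0.03,0.98,0],[-0.03,0.98,0],[-0.03,0.98,0]],"grip":[0,0,0,0,0,0,0]}' >/dev/null
python3 g.py 0.6136 0.2083 0.20 189.13
```

```text
trans [-0.201  0.479  0.353] rows 1.5 twist [-0.0018 -0.0017 -0.0018] rows 0.1
t 12.53 pos [0.6012 0.1581 0.2357] phi -171.19 tilt 0.44 F [ 0.65 -0.09 -1.65] M [ 0.049 -0.2   -0.018] open 0.221 q [ 0.13  0.83 -0.91  1.55  0.7   1.12  0.78]
```

```bash
python3 -m handwheel '{"twist":[[0,0,0],[0,0,0],[-0.002,-0.002,-0.002],[-0.002,-0.002,-0.002],[-0.002,-0.002,-0.002],[-0.002,-0.002,-0.002]],"translation":[[-0.1,0.24,0.1],[-0.2,0.48,0.2],[-0.2,0.48,0.35],[-0.2,0.48,0.35],[-0.2,0.48,0.35],[-0.2,0.48,0.35]],"grip":[0,0,0,0,0,0]}' >/dev/null
python3 g.py 0.6136 0.2083 0.18 189.13
python3 - <<'E'
from h import *
import cv2
cv2.imwrite("pics/w6.png",r.snapshot("wrist"))
s=r.snapshot("side");cv2.imwrite("pics/s6.png",cv2.resize(s[230:350,225:385],None,fx=5,fy=5,interpolation=cv2.INTER_CUBIC))
E
```

```text
trans [0.001 0.019 0.204] rows 0.5 twist [-0.0003  0.0002 -0.0009] rows 0.0
t 13.03 pos [0.6139 0.2065 0.2004] phi -171.02 tilt 0.06 F [ 0.    0.07 -1.66] M [ 0.055 -0.104  0.025] open 0.223 q [ 0.04  0.89 -0.88  1.51  0.74  1.1   0.72]
```

View pics/w6.png

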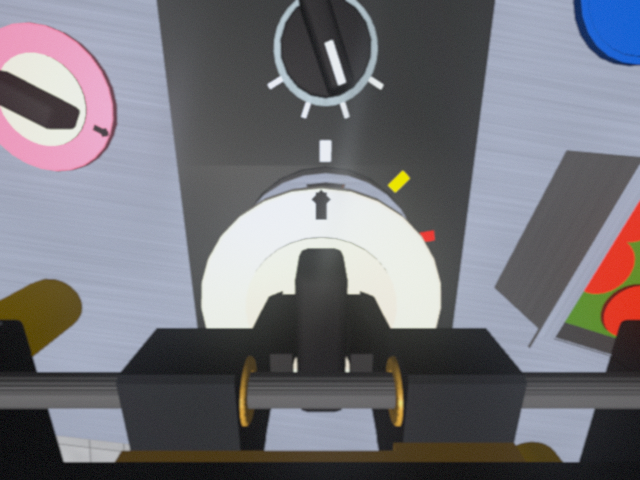

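View pics/s6.png

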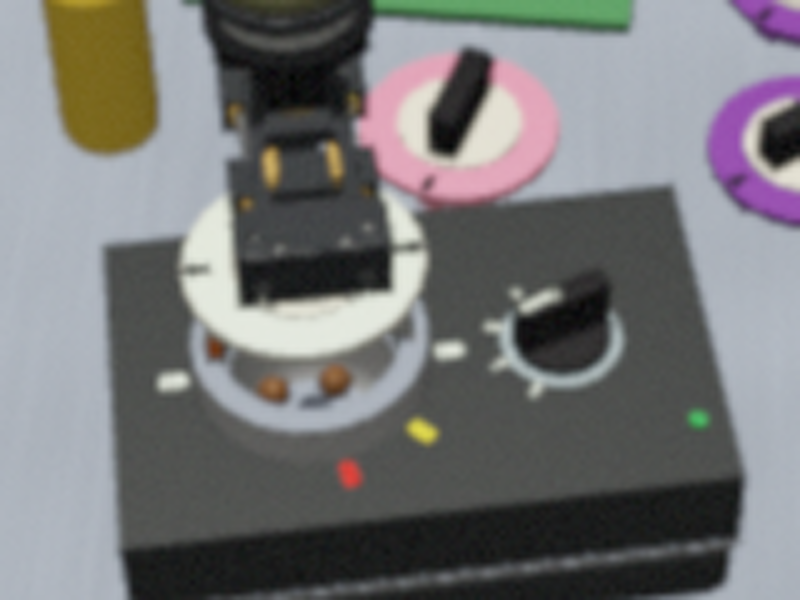

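The pointer is at column 321 while the white mark and slot are at about 325. That fits the remaining 1.9 mm shift along tool y. I'll check it against the wrist calibration while descending.

```bash
python3 -m handwheel '{"twist":[[0,0,0],[0,0,0],[0,0,0],[0,0,0]],"translation":[[0,0.02,0.05],[0,0.02,0.11],[0,0.02,0.16],[0,0.02,0.16]],"grip":[0,0,0,0]}' >/dev/null
python3 g.py 0.6136 0.2083 0.165 189.13
python3 - <<'E'
from h import *
import cv2
c=r.get_calibration("wrist");im=r.snapshot("wrist");cv2.imwrite("pics/w7.png",cv2.resize(im[90:290,200:460],None,fx=3,fy=3,interpolation=cv2.INTER_CUBIC))
u=np.array([np.cos(.1594),np.sin(.1594)]);g=np.array([.6136,.2083])
s=r.get_state();L=s["tool_pos"][:2];X=R.from_quat(s["eef_rot"]).as_matrix()[:2,0]
P=[[*(g-.068*u),.115],[*(g-.052*u),.14],[*(L+.05*X),s["tool_pos"][2]-.006]]
print(proj("w",P,c), (proj("w",P,c)-[200,90])*3)
E
```

```text
trans [-0.004 -0.001  0.186] rows 0.4 twist [-0.0003 -0.     -0.0007] rows 0.0
t 13.47 pos [0.6132 0.2083 0.1836] phi -170.99 tilt 0.06 F [-0.31 -0.74 -1.37] M [ 0.094 -0.087 -0.053] open 0.226 q [ 0.03  0.91 -0.87  1.53  0.76  1.07  0.7 ]
[[321.47856908 152.16081952]
 [321.55067299 186.27719299]
 [322.54449098 204.631879  ]] [[364.43570724 186.48245855]
 [364.65201898 288.83157898]
 [367.63347295 343.89563699]]
```

View pics/w7.png

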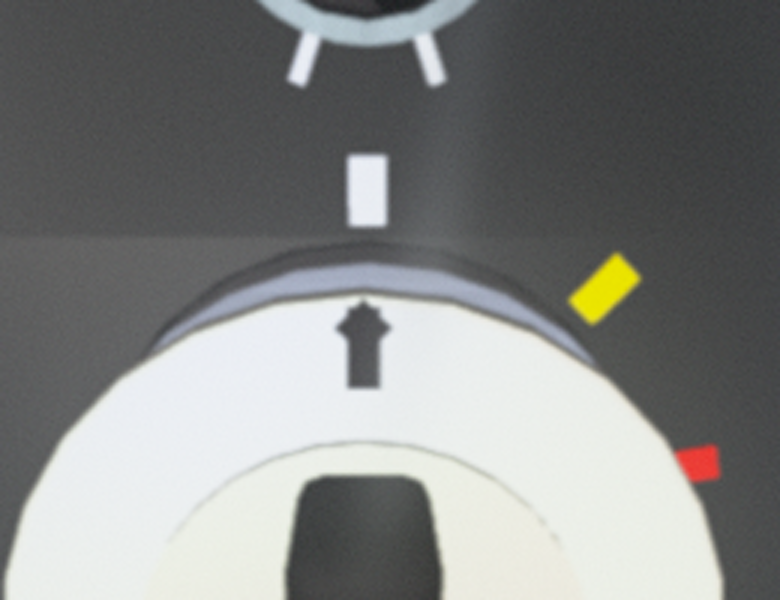

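Pointer and white mark are lined up to within about 0.7 mm. I'll add a small shift and insert.

```bash
python3 -m handwheel '{"twist":[[0,0,0],[0,0,0],[0,0,0],[0,0,0],[0,0,0],[0,0,0]],"translation":[[0,0.006,0],[0,0.006,0.05],[0,0.006,0.1],[0,0.006,0.15],[0,0.006,0.2],[0,0.006,0.2]],"grip":[0,0,0,0,0,0]}'
python3 g.py 0.6136 0.2088 0.154 189.13
```

```text
clock: 14.02
tool_pos: [0.6127, 0.2086, 0.1626]
eef_rot: [-0.079, 0.997, -0.001, -0.001]
contact_force: [0.4, 0.4, -1.5]
opening: 0.226
trans [-0.009  0.     0.086] rows 0.2 twist [-0.0005 -0.0005 -0.0006] rows 0.0
t 14.02 pos [0.6127 0.2086 0.1626] phi -170.97 tilt 0.13 F [ 0.37  0.36 -1.45] M [ 0.006 -0.122  0.006] open 0.226 q [ 0.02  0.93 -0.85  1.54  0.78  1.04  0.68]
```

The plug is 11 mm deep with no contact force, so I'll keep going down to seat it.

```bash
python3 -m handwheel '{"twist":[[0,0,0],[0,0,0],[0,0,0],[0,0,0],[0,0,0],[0,0,0]],"translation":[[-0.009,0,0.02],[-0.009,0,0.04],[-0.009,0,0.06],[-0.009,0,0.08],[-0.009,0,0.09],[-0.009,0,0.09]],"grip":[0,0,0,0,0,0]}'
python3 g.py 0.6136 0.2088 0.154 145.13
python3 - <<'E'
from h import *
import cv2
im=r.snapshot("wrist");cv2.imwrite("pics/w8.png",im)
s=r.snapshot("side");cv2.imwrite("pics/s8.png",cv2.resize(s[240:350,235:385],None,fx=5,fy=5,interpolation=cv2.INTER_CUBIC))
E
```

```text
clock: 14.52
tool_pos: [0.6138, 0.2088, 0.1542]
eef_rot: [-0.079, 0.997, -0.001, -0.0]
contact_force: [-0.1, -0.9, 1.7]
opening: 0.22
trans [0.002 0.    0.002] rows 0.0 twist [-6.000e-04 -1.000e-04  2.438e-01] rows 6.1
t 14.52 pos [0.6138 0.2088 0.1542] phi -170.99 tilt 0.1 F [-0.13 -0.85  1.69] M [ 0.059 -0.003  0.095] open 0.22 q [ 0.02  0.95 -0.85  1.55  0.79  1.02  0.68]
```

View pics/w8.png

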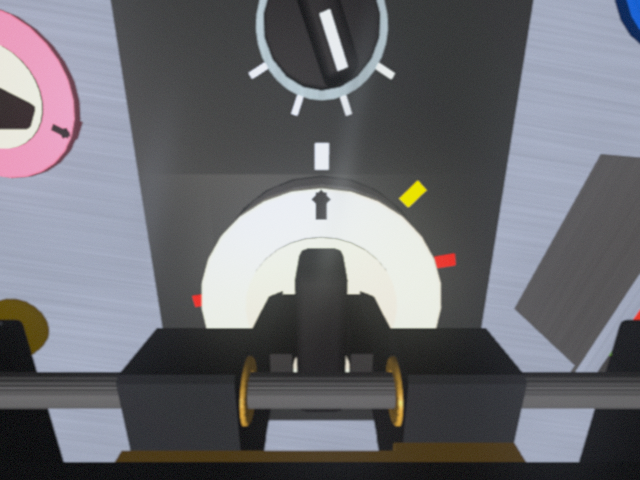

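View pics/s8.png

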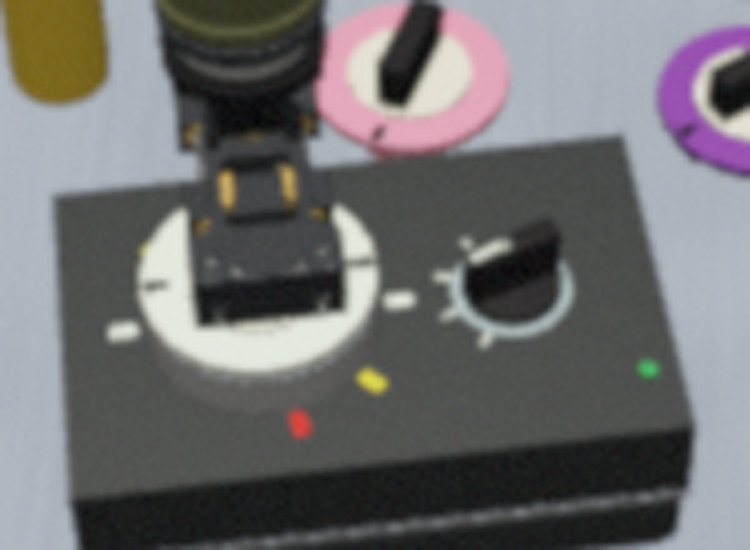

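The lid is seated: the rim is flat at the expected height, the contact force is up 3 N, and the pointers are at the white marks. I'll twist clockwise, stopping a little short to look first.

```bash
python3 -m handwheel '{"twist":[[0,0,0.02],[0,0,0.04],[0,0,0.06],[0,0,0.08],[0,0,0.1],[0,0,0.12],[0,0,0.14],[0,0,0.16],[0,0,0.18],[0,0,0.2],[0,0,0.21],[0,0,0.21]],"translation":[[0,0,0],[0,0,0],[0,0,0],[0,0,0],[0,0,0],[0,0,0],[0,0,0],[0,0,0],[0,0,0],[0,0,0],[0,0,0],[0,0,0]],"grip":[0,0,0,0,0,0,0,0,0,0,0,0]}'
python3 g.py 0.6138 0.2088 0.1540 145.13
python3 - <<'E'
from h import *
import cv2
im=r.snapshot("wrist");cv2.imwrite("pics/w9.png",im)
s=r.snapshot("side");cv2.imwrite("pics/s9.png",cv2.resize(s[240:350,235:385],None,fx=5,fy=5,interpolation=cv2.INTER_CUBIC))
E
```

```text
clock: 15.62
tool_pos: [0.6139, 0.2098, 0.1543]
eef_rot: [0.248, 0.969, -0.0, 0.0]
contact_force: [0.7, 1.8, -1.3]
opening: 0.224
trans [-0.004 -0.01   0.003] rows 0.0 twist [-0.      0.0001  0.0339] rows 0.9
t 15.62 pos [0.6139 0.2098 0.1543] phi 151.23 tilt 0.01 F [ 0.67  1.76 -1.34] M [ 0.463 -0.263  0.198] open 0.224 q [-0.05  0.9  -0.69  1.55  0.67  0.94  0.11]
```

View pics/w9.png

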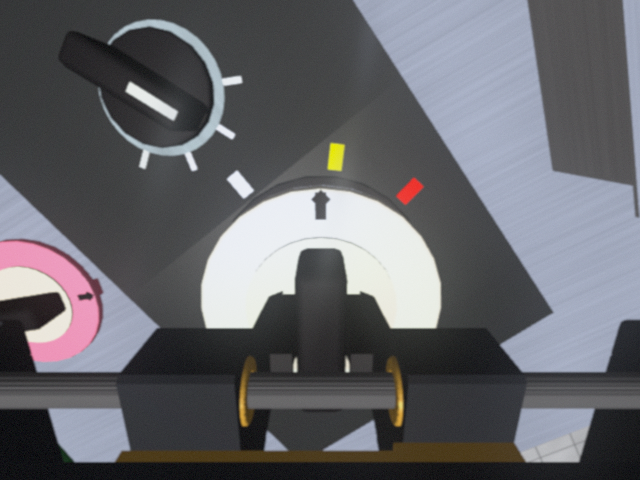

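View pics/s9.png

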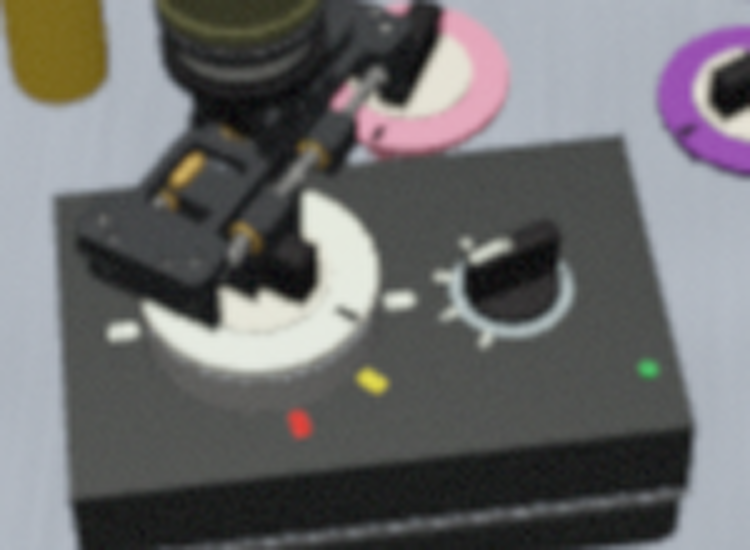

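The turn is smooth and reads 0.198 N m, and the pointer (321,205) is a little short of the yellow mark (336,157). The remaining 6° comes next.

```bash
python3 -m handwheel '{"twist":[[0,0,0.012],[0,0,0.024],[0,0,0.034],[0,0,0.034],[0,0,0.034],[0,0,0.034]],"translation":[[0,0,0],[0,-0.005,0],[0,-0.005,0],[0,-0.005,0],[0,-0.005,0],[0,-0.005,0]],"grip":[0,0,0,0,0,0]}'
python3 g.py 0.6138 0.2088 0.1540 145.13
python3 - <<'E'
from h import *
import cv2
c=r.get_calibration("wrist");im=r.snapshot("wrist");cv2.imwrite("pics/w10.png",cv2.resize(im[110:310,190:450],None,fx=3,fy=3,interpolation=cv2.INTER_CUBIC))
s=r.snapshot("side");cv2.imwrite("pics/s10.png",cv2.resize(s[240:350,235:385],None,fx=5,fy=5,interpolation=cv2.INTER_CUBIC))
np.save("c10.npy",c,allow_pickle=True)
E
```

```text
clock: 16.22
tool_pos: [0.6139, 0.2099, 0.1543]
eef_rot: [0.298, 0.954, 0.001, 0.0]
contact_force: [1.9, 3.4, -2.2]
opening: 0.223
trans [-0.005 -0.01   0.003] rows 0.0 twist [ 0.0004 -0.      0.0009] rows 0.0
t 16.22 pos [0.6139 0.2099 0.1543] phi 145.28 tilt 0.07 F [ 1.89  3.45 -2.25] M [ 0.525 -0.489  0.158] open 0.223 q [-0.06  0.89 -0.67  1.55  0.65  0.93  0.02]
```

View pics/w10.png

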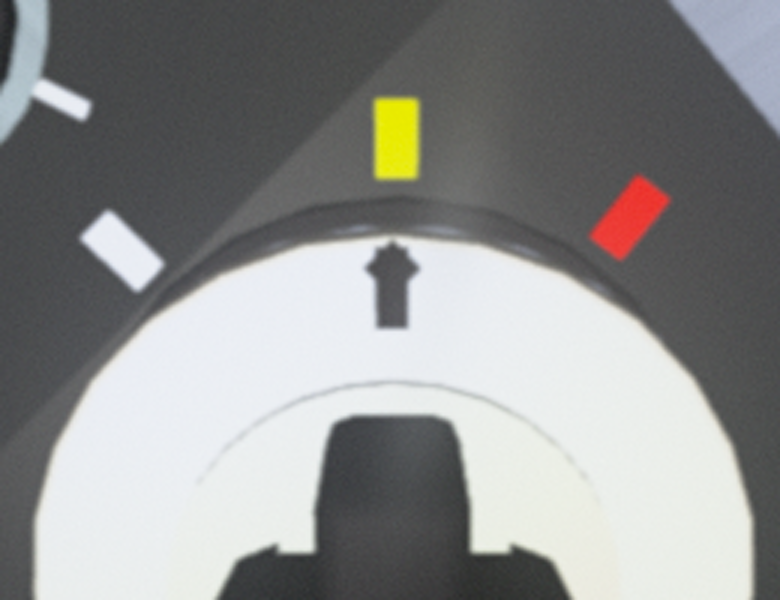

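View pics/s10.png

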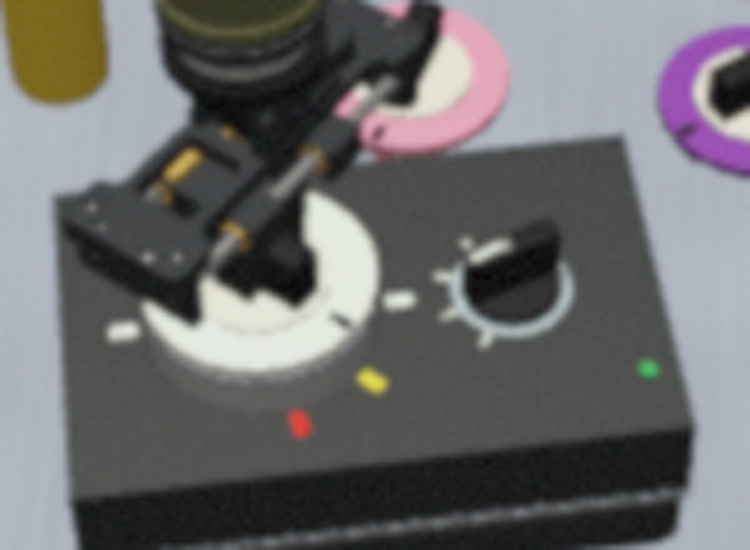

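The pointer (392) lines up with the yellow mark (396) to about 1°. I'll check that the hold is steady, with the arm keeping its last target.

```bash
python3 - <<'E'
from h import *
import cv2
for i in range(20):
    im=r.snapshot("top"if i%2 else"wrist")
    if i%5==0:
        s=r.get_state();X=R.from_quat(s["eef_rot"]).as_matrix()[:,0];print(round(s["clock"],2),np.degrees(np.arctan2(X[1],X[0])),s["tool_pos"],s["contact_force"],s["moment"],s["opening"])
    if i==18: cv2.imwrite("pics/w11.png",cv2.resize(im[110:310,190:450],None,fx=3,fy=3,interpolation=cv2.INTER_CUBIC))
cv2.imwrite("pics/t11.png",im)
E
```

```text
16.37 145.2431636998694 [0.61394177 0.20981678 0.15437065] [ 1.70672989  1.96359722 -3.11375322] [ 0.62939271 -0.53585906  0.09444408] 0.2249766270458088
16.62 145.2199271526399 [0.61375816 0.20963814 0.15433395] [ 1.22546144  2.38195126 -1.3297909 ] [ 0.71875616 -0.52226142  0.17763114] 0.22328676822450966
16.87 145.21280499773627 [0.61366613 0.20954339 0.15431204] [ 1.9092544   2.98921775 -1.6215073 ] [ 0.74099298 -0.50609652  0.15625448] 0.22498580041245334
17.12 145.20939964336958 [0.61366072 0.20946784 0.1543245 ] [ 1.53531155  3.30882203 -1.70579452] [ 0.73788933 -0.54464583  0.11382358] 0.22644439339288597
```

View pics/w11.png

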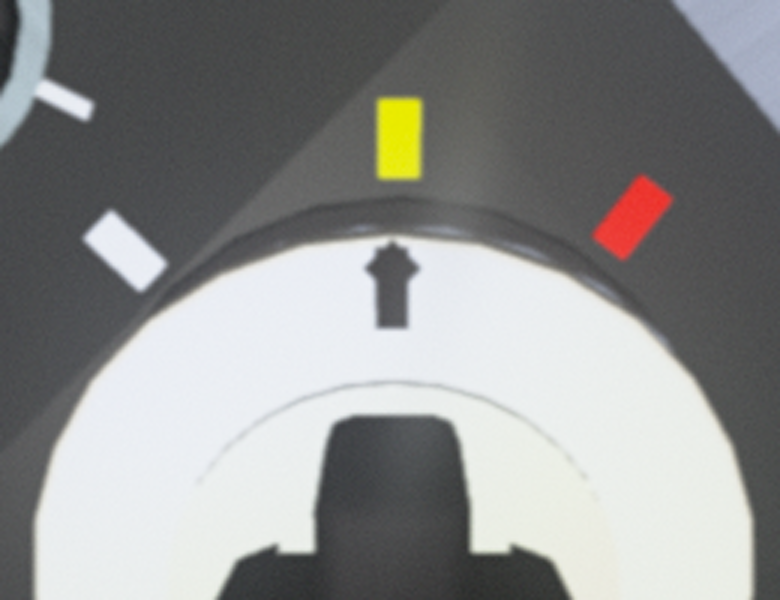

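View pics/t11.png

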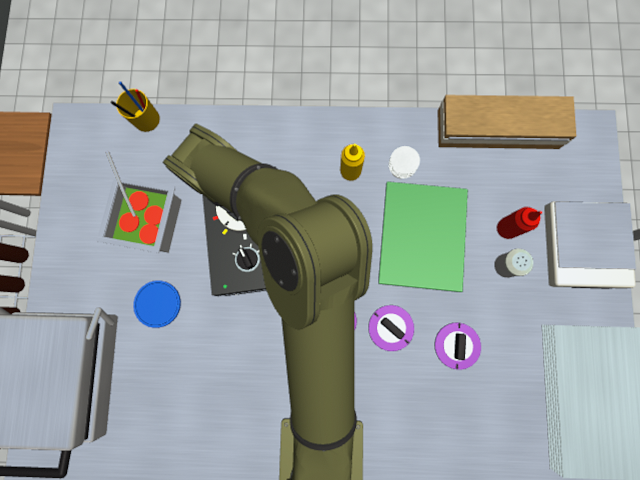

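The hold is steady: yaw drifted less than 0.05° over 0.75 s, the pointer is within about 1° of yellow, and the bystanders are where they were. Handing in.

```bash
python3 -c "
from plant import r
print(r.finish_job())"
```

```text
the job is handed in; nothing more can be done
None
```

I handed the job in at about 17 s on the clock, with the gripper still holding the white lid at the yellow pulse marks. `finish_job` reported no verdict.

- **Knob:** I turned it one click clockwise. After I let go, its pointer stayed at the second tick.
- **Lid:** I set it into the collar at the white marks. It lay flat at the expected height (tool at 0.154 m). I then twisted it about 44° clockwise, well short of the lock click.
- **Last check of the hold:** Over 0.75 s the angle drifted less than 0.05°. The pointer stood about 1° short of the yellow mark's centre in the wrist picture, and the spring moment read 0.09–0.18 N m.
- **Last look at the table:** In the last top view the bystanders and look-alikes that could be seen had not moved. The arm hid the pink look-alike and most of one purple one, but the pink one was still in place in the earlier side view.

No check failed. The small disagreements were about 1 mm in the lid's sideways centring and that 1° at the yellow mark.

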